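Set the ball-footed mould plate on its registering base

TASK

Pick up the three-armed mould plate by its wooden grip and set it gently on the steel registering base, so that the foot of its long arm sits fully home in the cone cup, one short-arm foot in the V groove and the other on the flat pad. Do not drop it, and leave the round stamp and the other things on the bench where they are.

Things in the scene. Friction and masses are not known exactly. Their poses are not given: they have to be found in the camera images.
- plate: Mould plate, loose, 0.65 kg: three-armed bare aluminium plate (35 to 41 mm above its feet), square plaster pad beneath, wooden bar grip on top, three ball feet. Origin: under the middle of the grip, level with the undersides of the balls; z up, x along the one long arm. Each arm ends 15 mm beyond its ball. It starts standing on the bench, on one side of the base or the other.
- plate_grip (a point): Middle of the plate's wooden bar grip, 69 mm above the plate's origin. The grip is 84 mm long along the plate's x, 24 mm wide along y, and runs from 41 to 89 mm above the origin: pinch it across its width, from above. Axes as the plate's.
- long_foot (a point): Centre of the 22 mm steel ball under the long arm (plate x = 85, y = 0, z = 11 mm); it belongs in the cone cup.
- left_foot (a point): Centre of the 22 mm steel ball under the short arm on the plate's +y side (plate x = -40, y = 45, z = 11 mm); it belongs in the V groove.
- right_foot (a point): Centre of the 22 mm steel ball under the short arm on the plate's -y side (plate x = -40, y = -45, z = 11 mm); it belongs on the flat pad.
- base: Registering base, fixed: a dark grey slab 175 x 150 mm, 10 mm thick, with three polished steel seats (cone cup, V groove, flat pad) on which the balls slide easily. Origin on the bench, where the plate's origin belongs in plan; x points to the cone cup. With the plate home the x axes agree and the plate's origin is 19 mm above this one.
- cone_seat (a point): Centre of a ball fully home in the round cone cup (52 mm outside, mouth 36 mm, rim 37 mm above the bench, walls sloping 55 degrees, which draw a ball in from about 10 mm off): base x = 85, y = 0, z = 30 mm. Axes as the base's.
- groove_seat (a point): Centre of a ball fully home midway along the V groove (block 56 mm long, 50 mm wide; mouth, rim and slope as the cup's; it points at the cup): base x = -40, y = 45, z = 30 mm.
- flat_seat (a point): Centre of a ball standing at the middle of the flat round pad (40 mm across, top 19 mm above the bench): base x = -40, y = -45, z = 30 mm.
- round_stamp: Bystander, loose: a round plaster stamp, 104 mm across and 30 mm thick, flat underneath, with the same wooden bar grip on top (from 30 to 78 mm up). Origin at the centre of its underside. It stands on the other side of the base from the plate. Not to be used.
- tool_jar: Bystander, loose: a glass jar of brushes and tools, 72 mm across, 155 mm tall in all, nearer the robot. Origin at the centre of its underside.
- water_tub: Bystander, loose: a small open grey tub, 72 mm across, 50 mm tall, beyond the base. Origin at the centre of its underside.
- rib: Bystander, loose: a flat wooden rib, 98 mm long, 46 mm wide, 8 mm thick, beyond the base. Origin in its underside, at the middle of its straight part.

How it is judged:
By the outcome, as a careful person would: the job done as asked, in the order asked, and still so for the second after the job is handed in, with the robot touching nothing.
It also fails if it takes over 38 s, if anything falls off the work surface, if the arm or the gripper's body presses on something with over 40 N, if the wrist force passes 120 N, or if a joint passes its speed limit or range.

ROBOT

A 7-joint arm with a two-finger parallel gripper is mounted at the origin on the work surface. World frame = base frame: x ahead of the robot, y to its left, z up, the work surface at z = 0. Lengths are in mm, angles in rad, forces in N, time in s.
With the tool pointing down it reaches from about 400 to 900 mm from the base axis. Payload 5.6 kg.
Tool frame: the origin (TCP) lies midway between the tips of the shut fingers; the grasp point (between the pads) lies 19 mm behind it; z points along the fingers, y is the line along which they close (so a half turn about z gives the same grasp; the last joint's range is limited). The gripper opens to 92 mm and grips with 3 to 60 N. Pads are 20 mm wide; open, the fingers measure 128 mm over their backs; the gripper's body (75 mm by 189 mm) begins 69 mm behind the grasp point.
Start: joints at [-1.295, 0.468, -0.012, 1.603, 0.006, 1.071, -0.056], TCP at [203.769, 617.242, 214.592] pointing down, gripper open.
Joint ranges: [-2.53, 2.53], [-0.31, 2.02], [-1.57, 1.55], [0.28, 2.44], [-1.29, 4.43], [0.15, 1.84], [-2.92, 2.92]. Speed limits (rad/s): [2.57, 2.57, 3.14, 3.14, 3.14, 3.14, 3.14].

INTERFACE

Orientations are given as a rotation vector (axis times angle).
In Python, from cell import robot, grip, kin, viewer gives the robot as it stands. Calls block until the motion is done:
- robot.movep(position, orientation): joint-space move of the TCP to a pose.
- robot.servo_line(position, feed=150, rotation=None): straight line of the TCP; rotation=None keeps the orientation; feed is the mean speed in mm/s.
- robot.goto_joints(angles): joint-space move.
- grip(opening, newtons=None): opening from 0.0 (shut) to 1.0 (fully open); newtons is the grip in N (None keeps the last); returns when the fingers have stopped.
- robot.hold(seconds).
- kin.ik(position, orientation): joint angles nearest the present ones, or None.
- robot.observe(): the state.
- viewer.read_camera(name): name is "side" or "top" or "wrist"; returns the picture (384x512x3 uint8, red, green, blue); there is no depth.
- viewer.camera_info(name): a dict with "camera_matrix" (3x3 intrinsics, pixels), "k1" (the pictures are not rectified: a ray, as slopes to the right and down, at radius r is drawn at 1 + k1 r^2 times it, then the intrinsics apply), "R" (3x3) and "t" (3): a world point X has camera coordinates R X + t. Camera axes: x right, y down, z forward; pixel columns grow to the right and rows downward; lengths in mm; the calibration is good to about 2 mm. A picture is of the moment at which its call begins: read the wrist's pose just before it. camera_info takes no time and is no camera call; for the wrist camera it gives the pose at the moment of the call.
A pose or a line that the arm cannot do raises robot.IKError and nothing moves.
- robot.job_done(): hands the job in; it is judged then, once.
Trained networks look in the newest picture that a camera, given by its name, has taken for a name from the list of things; names that differ only in an ending like _2 or _b are one class to them, and where a whole thing is asked for, a point or a joint stands for the part that bears it (a point fixed in the world has none). Each returns a list of dicts, best first, with "confidence" (0 to 1); they miss things now and then, are a little off and sometimes report something else, mostly with a low value. They report only what shows in the picture. A call takes as long as a camera call.
- viewer.silhouettes(name, camera): "mask" (384x512 bool, what is visible of it).
- viewer.pinpoint(name, camera): "at" ([x, y, z] in mm, in the coordinates of the camera as it stood for that picture, good to about 4 mm: a listed point, or the origin of a listed thing).
The state is a dict: "t": time; "joints": joint angles; "joint_velocities": joint speeds; "joint_torque": joint torques, N m; "tcp_pos": TCP position; "tcp_rot": TCP orientation; "contact_force": force on the tool from outside, world axes, zero at the start; "wrist_torque": the same for the moment, N m; "grip_width": opening from 0.0 (shut) to 1.0 (fully open); "grip_force": force on a finger pad.
Only numpy, scipy, OpenCV 4.12 (cv2) and the standard library are available. Lean on these libraries where they do the work, as an engineer would, in place of code of your own. Each camera call takes 0.05 s, during which the arm holds its last target. There are 200 camera calls.

## Working session

There is one attempt and no reset: what is moved stays moved. The work goes in short steps, each a Python script; the robot and the scene stay as the last script left them, time stands still between calls to the robot, and variables do not carry over. Pictures are saved under pics/ and viewed, at most 10 in all, crops included, and the job is handed in when it is done.

```bash
mkdir -p pics; ls; cat > h.py <<'E'
import numpy as np, cv2
from cell import robot, grip, kin, viewer
def pts(cam, names, save=None):
    ci=viewer.camera_info(cam); im=viewer.read_camera(cam)
    R=np.array(ci["R"]);t=np.array(ci["t"]);out={}
    for n in names:
        r=viewer.pinpoint(n,cam)
        out[n]=[(np.round(R.T@(np.array(d["at"])-t),1),round(d["confidence"],2)) for d in r[:2]]
        print(cam,n,out[n])
    if save: cv2.imwrite("pics/"+save,im[:,:,::-1])
    return out
E
python3 - <<'E'
from h import *
for c in("top","side"):
    pts(c,["plate_grip","long_foot","left_foot","right_foot","cone_seat","groove_seat","flat_seat","round_stamp","tool_jar","water_tub","rib"],c+"0.png")
s=robot.observe();print(s["t"],s["tcp_rot"],s["contact_force"])
a=cv2.imread("pics/top0.png");b=cv2.imread("pics/side0.png");cv2.imwrite("pics/ab0.png",cv2.resize(np.vstack([a,b]),None,fx=.78,fy=.78))
E
```

```text
pics
top plate_grip [(array([ 547.4, -289.8,   68.6]), 0.79), (array([ 529.1, -350.2,    7.4]), 0.62)]
top long_foot [(array([ 628. , -263.7,   11.2]), 0.62)]
top left_foot [(array([ 503.7, -266.6,   10.2]), 0.81), (array([769. , 207.2,  -1. ]), 0.31)]
top right_foot [(array([ 529. , -354.2,   12.1]), 0.96)]
top cone_seat [(array([613.7,  36.4,  33.5]), 0.82)]
top groove_seat [(array([486.5,  43.5,  30.2]), 0.58)]
top flat_seat [(array([512.7, -43.7,  26.6]), 0.68), (array([ 630.6, -263.5,    8.2]), 0.38)]
top round_stamp [(array([581. , 295.5,  -2.5]), 0.86), (array([ 503. , -265.9,   10.9]), 0.39)]
top tool_jar [(array([510.7, -43.1,  28.6]), 0.66), (array([326.2, 217. ,  -4.2]), 0.65)]
top water_tub []
top rib [(array([768.6, 208.9,   0. ]), 0.78)]
side plate_grip [(array([ 547.4, -292.4,   70.4]), 0.87)]
side long_foot [(array([ 630.1, -264.7,    8.9]), 0.94), (array([611.3,  34.8,  34.8]), 0.32)]
side left_foot [(array([ 500.4, -262.3,   10.9]), 0.83)]
side right_foot [(array([ 528.9, -349. ,   13.4]), 0.94), (array([328.4, 214.3,   6.6]), 0.37)]
side cone_seat [(array([ 7.672e+02,  2.049e+02, -2.000e-01]), 0.59), (array([ 756.1, -174.8,    1.3]), 0.45)]
side groove_seat [(array([479.4,  44.4,  33.2]), 0.73), (array([ 547.8, -292.7,   70.2]), 0.73)]
side flat_seat [(array([507.8, -41.1,  27.3]), 0.78)]
side round_stamp [(array([580.3, 290.6,   4.5]), 0.77)]
side tool_jar [(array([323.6, 217.2,   4.5]), 0.81)]
side water_tub [(array([ 757.2, -175. ,   -3.5]), 0.93)]
side rib [(array([ 627.9, -267.8,    9.6]), 0.57), (array([767.9, 206.3,   5.3]), 0.48)]
1.2 [4.98735413e-01 3.10171041e+00 6.05218788e-08] [-0.20005586  0.72862028 -0.23067336]
```

View pics/top0.png

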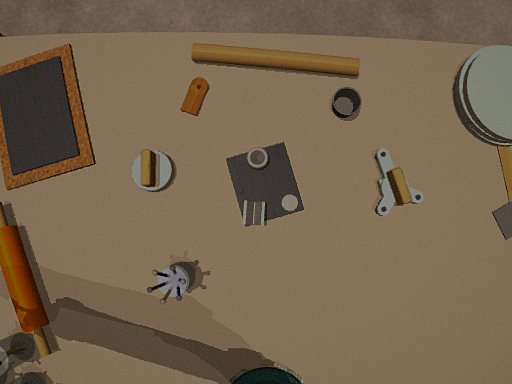

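View pics/side0.png

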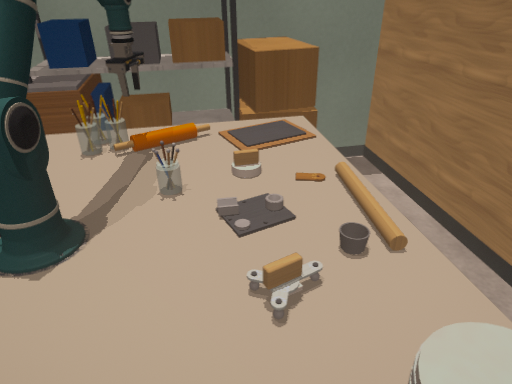

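The top view shows the plate on the right (grip near 398,185), the base in the middle (cup 258,157, groove 254,212, pad 290,203) and the stamp on the left (152,170). The network points match the picture. Plate yaw is about 19.5° and base yaw about 17°. On the way over I'll look at both with the wrist camera.

```bash
cat >> h.py <<'E'
from scipy.spatial.transform import Rotation as Ro
from scipy.optimize import least_squares
def down(yaw,flip=0):
    a=yaw+np.pi*flip; y=np.array([-np.sin(a),np.cos(a),0]); z=np.array([0,0,-1.])
    return Ro.from_matrix(np.column_stack([np.cross(y,z),y,z])).as_rotvec()
PL={"plate_grip":(0,0,69),"long_foot":(85,0,11),"left_foot":(-40,45,11),"right_foot":(-40,-45,11)}
BS={"cone_seat":(85,0,30),"groove_seat":(-40,45,30),"flat_seat":(-40,-45,30)}
def fit(obs,model,x0):
    """obs: list of (name, point); robust planar pose x,y,yaw"""
    def f(p):
        c,s=np.cos(p[2]),np.sin(p[2])
        return np.concatenate([[p[0]+c*model[n][0]-s*model[n][1]-q[0],p[1]+s*model[n][0]+c*model[n][1]-q[1]] for n,q in obs])
    r=least_squares(f,x0,loss="soft_l1",f_scale=4,x_scale=[1,1,.01])
    print("fit",r.x.round(3),"yawdeg",round(np.degrees(r.x[2]),2),"res",f(r.x).round(1)); return r.x
def look(cams,model,x0,save=None):
    obs=[]
    for c in cams:
        o=pts(c,model,save if c=="wrist" else None)
        obs+=[(n,d[0]) for n in o for d in o[n] if d[1]>.45]
    return fit(obs,model,x0)
E
python3 - <<'E'
from h import *
for yaw in (.3,.34):
  for p in ((535,13,300),(547,-291,200)):
    for f in (0,1): print(p,f,kin.ik(p,down(yaw,f)))
ci=viewer.camera_info("wrist");R=np.array(ci["R"]);t=np.array(ci["t"]);s=robot.observe()
T=Ro.from_rotvec(s["tcp_rot"]).as_matrix()
print("cam in tool",T.T@(-R.T@t-s["tcp_pos"]),"axis",T.T@R[2], ci["camera_matrix"])
E
```

```text
(535, 13, 300) 0 [-0.49384825  0.19216322  0.47313439  1.80906516 -0.09495619  1.16268584
  1.88036937]
(535, 13, 300) 1 [-0.77062632  0.22165835  0.81003349  1.82368758 -0.17387332  1.16925135
 -1.17522297]
(547, -291, 200) 0 [-0.26122248  0.59743585  0.99726846  1.74167118 -0.55457557  1.11367215
  2.78401212]
(547, -291, 200) 1 [-0.1732504   0.53715002  0.84673978  1.73679725 -0.45107864  1.0743915
 -0.44631391]
(535, 13, 300) 0 [-0.48781259  0.19187571  0.46600948  1.80871744 -0.09349165  1.16263295
  1.91879977]
(535, 13, 300) 1 [-0.76276038  0.22021944  0.80004531  1.8233132  -0.17111022  1.16889826
 -1.13824195]
(547, -291, 200) 0 [-0.25178865  0.58958921  0.98009739  1.74116696 -0.54216715  1.10838237
  2.81346948]
(547, -291, 200) 1 [-0.17316676  0.53710405  0.84660493  1.73679244 -0.45099103  1.07436279
 -0.40638969]
cam in tool [  72.95830919    0.19736533 -169.87853921] axis [-2.56347164e-01 -1.20004329e-05  9.66584777e-01] [[284.60546178   0.         254.20783758]
 [  0.         284.60546178 183.57385388]
 [  0.           0.           1.        ]]
```

```bash
python3 - <<'E'
from h import *
robot.movep([535,13,290],down(.297,1))
b=look(["wrist"],BS,[535,13,.297],"wb.png")
robot.movep([547,-291,220],down(.34,1))
p=look(["wrist"],PL,[547,-291,.34],"wp.png")
s=robot.observe();print(s["t"],s["joints"],s["tcp_pos"])
cv2.imwrite("pics/wbp.png",np.hstack([cv2.resize(cv2.imread("pics/"+f),(400,300)) for f in("wb.png","wp.png")]))
E
```

```text
wrist cone_seat [(array([613.7,  40. ,  30.1]), 0.91)]
wrist groove_seat [(array([479.9,  40.6,  29.9]), 0.86)]
wrist flat_seat [(array([508.3, -43.1,  30.1]), 0.72)]
fit [5.32389e+02 1.19650e+01 3.31000e-01] yawdeg 18.95 res [-0.9 -0.4  0.   0.9  0.9 -0.5]
wrist plate_grip [(array([ 544.8, -297.8,   69.4]), 0.93)]
wrist long_foot [(array([ 627. , -258.8,    9.4]), 0.89), (array([506.8, -41. ,  31. ]), 0.31)]
wrist left_foot [(array([ 501.4, -265. ,   13.2]), 0.58)]
wrist right_foot [(array([ 500. , -263.7,   13.6]), 0.72), (array([ 525.7, -351.2,    7. ]), 0.66)]
fit [ 5.46496e+02 -2.92231e+02  3.49000e-01] yawdeg 20.01 res [  1.7   5.6  -0.6  -4.3  -7.9   1.4  24.3 -84.5  -1.4   3. ]
5.3 [-0.18330597  0.51351905  0.85596455  1.71799329 -0.42832597  1.10801777
 -0.42383752] [ 547.71767721 -289.71548902  220.28851693]
```

View pics/wbp.png

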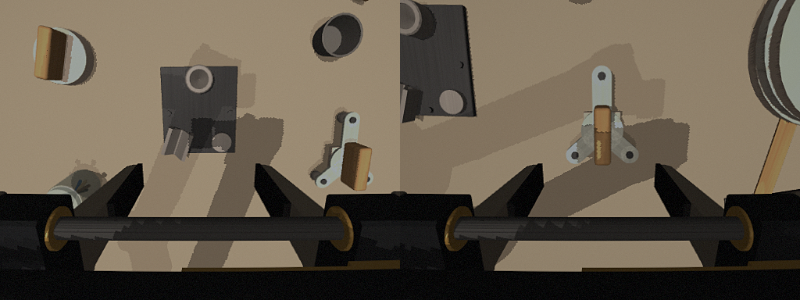

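The wrist view shows the grip centred between the fingers at about (602,137) in the right half of the picture, and the fit agrees with the fixed cameras. I'll combine the sightings, grasp and lift.

```bash
python3 - <<'E'
from h import *
o=[("plate_grip",q) for q in((547.4,-289.8),(547.4,-292.4),(544.8,-297.8))]+[("long_foot",q) for q in((628,-263.7),(630.1,-264.7),(627,-258.8))]+[("left_foot",q) for q in((503.7,-266.6),(500.4,-262.3),(501.4,-265))]+[("right_foot",q) for q in((529,-354.2),(528.9,-349),(525.7,-351.2))]
p=fit(o,PL,[547,-291,.34])
o=[("cone_seat",q) for q in((613.7,36.4),(613.7,40))]+[("groove_seat",q) for q in((486.5,43.5),(479.4,44.4),(479.9,40.6))]+[("flat_seat",q) for q in((512.7,-43.7),(507.8,-41.1),(508.3,-43.1))]
b=fit(o,BS,[535,13,.3])
r=down(p[2],1)
def st(m):
    s=robot.observe();print(m,round(s["t"],2),s["tcp_pos"].round(1),s["contact_force"].round(1),s["wrist_torque"].round(2),s["grip_width"],s["grip_force"])
robot.movep([p[0],p[1],120],r)
robot.servo_line([p[0],p[1],52],feed=80); st("down")
grip(0.0,45); st("grip")
robot.servo_line([p[0],p[1],72],feed=40); st("lift")
robot.servo_line([p[0],p[1],165],feed=100); st("up")
look(["side"],PL,p)
pts("wrist",PL,"held.png")
E
```

```text
fit [ 5.49664e+02 -2.93395e+02  3.57000e-01] yawdeg 20.46 res [ 2.3 -3.6  2.3 -1.   4.9  4.4  1.3  0.  -0.8  1.   2.3 -4.9 -7.2  1.4
 -3.9 -2.9 -4.9 -0.2 -1.1  4.7 -1.  -0.5  2.2  1.7]
fit [5.33249e+02 1.23490e+01 3.13000e-01] yawdeg 17.95 res [ 0.4  2.1  0.4 -1.5 -5.2 -0.7  1.9 -1.6  1.4  2.2 -3.6  0.9  1.3 -1.7
  0.8  0.3]
down 6.78 [ 549.9 -293.7   52.4] [-0.4  0.6  0.5] [0.01 0.13 0.01] 0.9985229610870735 0.0
grip 7.82 [ 549.7 -293.5   52. ] [ 0.3 -0.8 -0.1] [-0.14  0.16  0.05] 0.2556452476301485 44.99883949756622
lift 8.47 [ 549.6 -293.2   72. ] [-0.3  0.4 -5.5] [-0.02  0.21  0.01] 0.25961000300243164 44.99404728412628
up 9.55 [ 549.2 -293.   164.2] [-0.1  0.8 -5.7] [ 0.    0.18 -0.03] 0.2571538238018862 44.993988275527954
side plate_grip [(array([ 545.7, -293.7,  183.2]), 0.56)]
side long_foot [(array([ 627.4, -264.9,  120.6]), 0.84)]
side left_foot [(array([ 500.3, -263.2,  123.5]), 0.64), (array([ 756.2, -175.1,   -1. ]), 0.36)]
side right_foot [(array([ 526.4, -347.4,  129. ]), 0.63), (array([534.6,   8.8,  -0. ]), 0.34)]
fit [ 5.48609e+02 -2.92705e+02  3.32000e-01] yawdeg 19.0 res [ 2.9  1.   1.6 -0.1 -4.2  0.  -1.  -0.9]
wrist plate_grip [(array([ 549.8, -293.7,  182.4]), 0.56), (array([ 500.7, -263.8,  126.3]), 0.37)]
wrist long_foot [(array([ 625.8, -260. ,  122.4]), 0.94), (array([ 545.2, -294.8,  110.1]), 0.73)]
wrist left_foot [(array([ 498.7, -262.8,  126.1]), 0.93), (array([ 626. , -259.4,  125.3]), 0.18)]
wrist right_foot [(array([ 523.2, -348.3,  120.6]), 0.73)]
```

View pics/held.png

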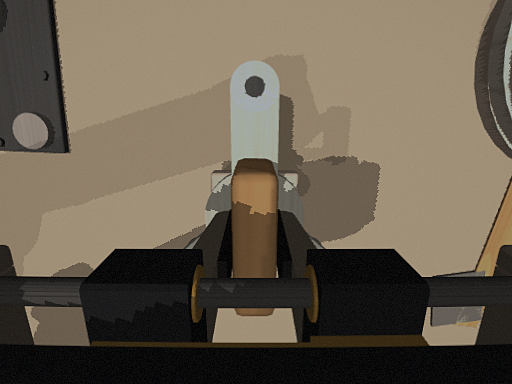

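Held: the long arm points straight up the picture (bolt at 255,86; the centre column is 254), so the plate's yaw matches the tool's. Next I'll read the seats more exactly from the stored wrist picture of the base.

```bash
python3 - <<'E'
import cv2
a=cv2.imread("pics/wb.png")[75:205,195:315]
cv2.imwrite("pics/wbc.png",cv2.convertScaleAbs(cv2.resize(a,None,fx=4.6,fy=4.6,interpolation=cv2.INTER_CUBIC),alpha=1.5,beta=15))
E
```

```text
(no output)
```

View pics/wbc.png

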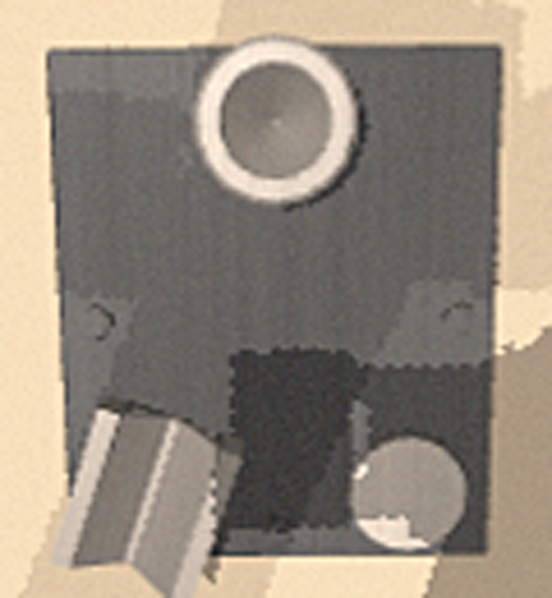

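The crop shows the cup mouth centred at pixel (255.0,101.3), the pad at (283.7,182.2), and the V-groove bottom line running from (233.0,166.3) to (222.8,196.7). Next I'll cast these as rays.

```bash
python3 - <<'E'
from h import *
ci=viewer.camera_info("wrist");R=np.array(ci["R"]);t=np.array(ci["t"]);K=np.array(ci["camera_matrix"]);s=robot.observe()
T=Ro.from_rotvec(s["tcp_rot"]).as_matrix();C=T.T@(-R.T@t-s["tcp_pos"]);Rc=T.T@R.T
def ray(u,v,z,pos,rv):
    d=cv2.undistortPoints(np.array([[[u,v]]],float),K,np.array([ci["k1"],0,0,0.]))[0,0]
    T=Ro.from_rotvec(rv).as_matrix();c=pos+T@C;w=T@Rc@np.array([*d,1]);return (c+w*(z-c[2])/w[2])[:2]
P=np.array([535,13,290.]);r=down(.297,1)
cone=ray(255,101.3,37,P,r);pad=ray(283.7,182.2,19,P,r);g0=ray(233,166.3,10.8,P,r);g1=ray(222.8,196.7,10.8,P,r)
print("cone",cone,"pad",pad,"groove",g0,g1)
cs=[ray(195+a/4.6,75+b/4.6,10,P,r) for a,b in((48,48),(500,45),(488,553),(70,490))]
print("edges",[np.degrees(np.arctan2(*(p-q)[::-1])) for p,q in((cs[0],cs[3]),(cs[1],cs[2]),(cs[0],cs[1]))])
print("pad-cone dist",np.hypot(*(cone-pad)),"want",np.hypot(125,45))
d=cone-pad;print("yaw",np.degrees(np.arctan2(d[1],d[0])-np.arctan2(45,125)))
e=g0-g1;print("groove dir yaw",np.degrees(np.arctan2(e[1],e[0])-np.arctan2(-45,125)))
# held bolt, in tool frame
b=ray(255,86,s["tcp_pos"][2]-52+41,s["tcp_pos"],s["tcp_rot"]);q=T.T@(np.array([*b,0])-s["tcp_pos"]);print("bolt in tool",q[:2],"t",s["t"])
from math import degrees
a=T[:,0];print("tool x yaw",degrees(np.arctan2(a[1],a[0])),"tilt",T[:,2])
E
```

```text
cone [612.60246921  36.24928356] pad [507.36146451 -44.26884044] groove [506.71315516  40.55830237] [452.58364075  42.60010556]
edges [np.float64(17.641795775503596), np.float64(18.11451922237226), np.float64(107.43168882295443)]
pad-cone dist 132.50976327474518 want 132.85330255586422
yaw 17.62011907113585
groove dir yaw 17.638663601557244
bolt in tool [84.29523544 -0.28855939] t 10.05
tool x yaw 20.452557935401753 tilt [-1.81698462e-04 -2.05359636e-05 -9.99999983e-01]
```

```bash
python3 - <<'E'
from h import *
yaw=np.radians(17.65);x,y=532.3,10.7
def st(m):
    s=robot.observe();print(m,round(s["t"],2),s["tcp_pos"].round(1),s["contact_force"].round(1),s["wrist_torque"].round(2),round(s["grip_width"],3));return s
robot.servo_line([x,y,165],feed=120,rotation=down(yaw,1)); robot.hold(.2); st("over")
robot.servo_line([x,y,84],feed=60); robot.hold(.2); f0=st("near")["contact_force"]
pts("side",PL)
pts("wrist",["long_foot"],"near.png"); viewer.read_camera("side"); cv2.imwrite("pics/nears.png",viewer.read_camera("side")[:,:,::-1])
for z in np.arange(81,69.4,-1.5):
    robot.servo_line([x,y,z],feed=20); robot.hold(.1); s=st("z%.1f"%z)
    if s["contact_force"][2]-f0[2]>3 or np.hypot(*(s["contact_force"]-f0)[:2])>6: break
a=cv2.imread("pics/near.png");b=cv2.imread("pics/nears.png")[160:280,180:340]
cv2.imwrite("pics/nearab.png",np.hstack([cv2.resize(a,(400,300)),cv2.resize(b,(400,300))]))
E
```

```text
over 12.94 [532.3  10.5 165. ] [-0.6  0.1 -5.5] [-0.04  0.17 -0.  ] 0.256
near 14.64 [532.5  10.8  84.2] [-0.8  0.4 -5.4] [-0.05  0.16 -0.02] 0.258
side plate_grip [(array([533. ,  12.4, 105. ]), 0.57)]
side long_foot [(array([613.7,  34.9,  39.8]), 0.95)]
side left_foot [(array([482.6,  38.6,  45.2]), 0.69), (array([580.3, 293.6,   6.2]), 0.56)]
side right_foot [(array([508.3, -41. ,  47.6]), 0.81)]
wrist long_foot [(array([609. ,  44.7,  42.7]), 0.93), (array([531.5,   8.7, 100.5]), 0.44)]
z81.0 15.49 [532.3  10.6  81. ] [-0.6  1.1 -5.6] [-0.03  0.15  0.02] 0.255
z79.5 15.84 [532.3  10.7  79.5] [-0.2  0.  -6.5] [-0.05  0.21  0.02] 0.258
z78.0 16.19 [532.3  10.7  78. ] [-0.6  0.3 -5.8] [-0.05  0.2   0.03] 0.257
z76.5 16.54 [532.3  10.7  76.5] [ 0.2 -0.2 -5.7] [-0.04  0.17 -0.03] 0.26
z75.0 16.89 [532.3  10.7  75. ] [-0.8 -0.3 -5.5] [-0.04  0.11 -0.02] 0.258
z73.5 17.24 [532.4  10.9  73.5] [ 0.5 -0.2 -6. ] [0.19 0.09 0.05] 0.261
z72.0 17.59 [532.6  11.5  72.1] [ 1.7  3.7 -3.1] [ 1.06 -0.12  0.06] 0.259
z70.5 17.94 [532.9  12.1  71.2] [-0.2  6.1  2.3] [1.48 0.25 0.11] 0.262
```

View pics/nearab.png

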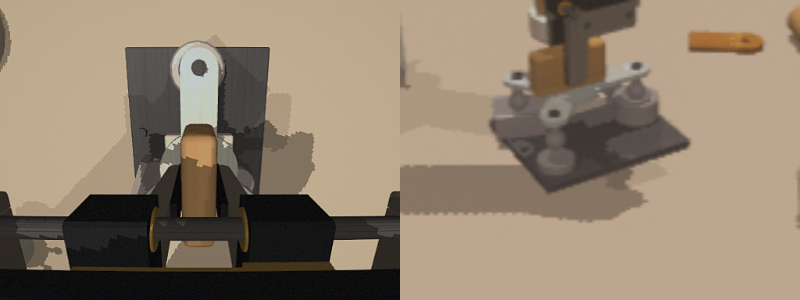

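The feet are over their seats: bolt above the cup at (198,68) on the left, feet over the groove and pad on the right. On contact the seats push the plate about 2 mm in +y. I'll follow that push, then loosen the grip gently so it settles.

```bash
python3 - <<'E'
from h import *
def st(m):
    s=robot.observe();print(m,round(s["t"],2),s["tcp_pos"].round(1),s["contact_force"].round(1),s["wrist_torque"].round(2),round(s["grip_width"],3),round(s["grip_force"],1));return s
robot.servo_line([532.6,12.7,70.7],feed=15); robot.hold(.2); st("shift")
grip(0.0,15); robot.hold(.2); st("15N")
grip(0.0,5); robot.hold(.3); st("5N")
pts("side",PL,"loose.png")
E
```

```text
shift 18.43 [532.8  12.4  71.1] [-1.8  1.8  5.6] [0.44 0.47 0.14] 0.259 45.0
15N 18.84 [532.8  12.4  71. ] [-1.2  1.3  4.4] [0.38 0.51 0.14] 0.261 15.0
5N 19.36 [532.8  12.4  71. ] [-2.7  1.7  5.8] [0.4  0.54 0.14] 0.259 5.0
side plate_grip [(array([530.2,  13.9,  89.2]), 0.81)]
side long_foot [(array([613.6,  40.4,  27.7]), 0.85)]
side left_foot [(array([483.4,  41.9,  33.8]), 0.91)]
side right_foot [(array([505.5, -38.9,  34.3]), 0.93), (array([480.1,  42.6,  29.9]), 0.39)]
```

```bash
python3 - <<'E'
from h import *
def st(m):
    s=robot.observe();print(m,round(s["t"],2),s["tcp_pos"].round(1),s["contact_force"].round(1),s["wrist_torque"].round(2),round(s["grip_width"],3),round(s["grip_force"],1));return s
grip(0.45); robot.hold(.2); s=st("open")
p=s["tcp_pos"]
robot.servo_line([p[0],p[1],150],feed=60); robot.servo_line([p[0],p[1],290],feed=120); robot.hold(.2); st("up")
look(["wrist"],PL,[531.6,10.6,.308],"end.png"); look(["side"],PL,[531.6,10.6,.308])
look(["top"],PL,[531.6,10.6,.308])
b=viewer.read_camera("side");cv2.imwrite("pics/ends.png",b[:,:,::-1])
a=cv2.imread("pics/end.png")[40:240,130:380];b=b[170:270,190:315,::-1]
cv2.imwrite("pics/endab.png",np.hstack([cv2.resize(a,(400,320)),cv2.resize(b,(400,320),interpolation=cv2.INTER_CUBIC)]))
E
```

```text
open 20.26 [532.6  12.6  70.7] [-0.4 -0.1 -0.1] [-0.03  0.18 -0.02] 0.449 0.0
up 23.25 [532.4  12.6 289.5] [-0.4  0.1 -0.7] [0.02 0.15 0.01] 0.449 0.0
wrist plate_grip [(array([530.1,  10.2,  89. ]), 0.98), (array([ 755.5, -176.6,    2.1]), 0.58)]
wrist long_foot [(array([612.2,  45.3,  33.1]), 0.77)]
wrist left_foot [(array([484.9,  42.8,  33. ]), 0.9)]
wrist right_foot [(array([504.9, -42.2,  25.9]), 0.75)]
fit [5.33079e+02 1.17960e+01 3.19000e-01] yawdeg 18.29 res [   3.     1.6 -222.4  188.4    1.6   -6.8   -3.9   -0.8    4.3   -1.3]
side plate_grip [(array([530.1,  13.9,  88.3]), 0.83)]
side long_foot [(array([611.8,  38. ,  26.4]), 0.56)]
side left_foot [(array([481.9,  43.1,  27.9]), 0.81)]
side right_foot [(array([508.7, -39.6,  35.9]), 0.93), (array([614.3,  40.8,  25.9]), 0.55)]
fit [5.33154e+02 1.46630e+01 3.16000e-01] yawdeg 18.1 res [   3.1    0.8    2.1    3.1   -0.7    1.9    0.4   -0.9 -105.2  -81.3]
top plate_grip []
top long_foot []
top left_foot []
top right_foot []Traceback (most recent call last):
  File "<stdin>", line 8, in <module>
  File "h.py", line 31, in l
[... 204 characters left out ...]
   fun_wrapped,
    ...<6 lines>...
        workers=workers
    )
    self._update_fun()
    ~~~~~~~~~~~~~~~~^^
    self.f = self.fun_wrapped(xp_copy(self.x))
             ~~~~~~~~~~~~~~~~^^^^^^^^^^^^^^^^^
    return np.atleast_1d(self.fun(x))
                         ~~~~~~~~^^^
    return self.f(x, *self.args, **self.kwargs)
           ~~~~~~^^^^^^^^^^^^^^^^^^^^^^^^^^^^^^
  File "h.py", line 23, in f
    return np.concatenate([[p[0]+c*model[n][0]-s*model[n][1]-q[0],p[1]+s*model[n][0]+c*model[n][1]-q[1]] for n,q in obs])
           ~~~~~~~~~~~~~~^^^^^^^^^^^^^^^^^^^^^^^^^^^^^^^^^^^^^^^^^^^^^^^^^^^^^^^^^^^^^^^^^^^^^^^^^^^^^^^^^^^^^^^^^^^^^^^^
ValueError: need at least one array to concatenate
```

```bash
python3 - <<'E'
from h import *
b=viewer.read_camera("side")[175:265,195:307,::-1];a=cv2.imread("pics/end.png")[75:205,195:315]
cv2.imwrite("pics/endab.png",cv2.convertScaleAbs(np.hstack([cv2.resize(a,(370,400),interpolation=cv2.INTER_CUBIC),cv2.resize(b,(430,400),interpolation=cv2.INTER_CUBIC)]),alpha=1.4))
E
```

```text
(no output)
```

View pics/endab.png

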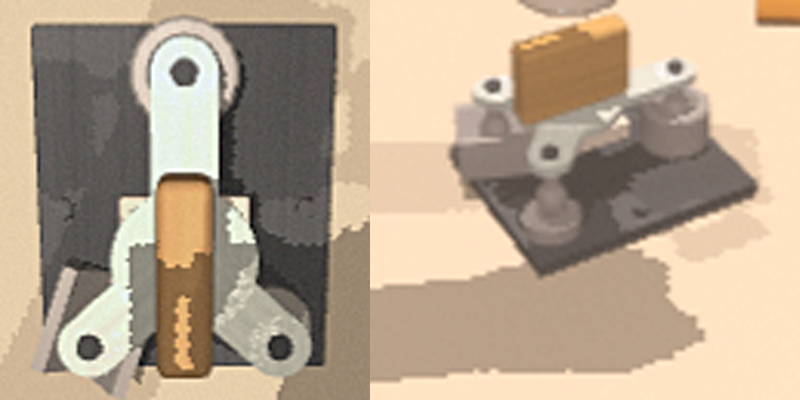

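The wrist view shows the long arm centred on the cup, the left foot over the groove and the right foot over the pad. The side view shows the plate level. I'll check home numerically with the bolt pixels.

```bash
python3 - <<'E'
from h import *
ci=viewer.camera_info("wrist");R=np.array(ci["R"]);t=np.array(ci["t"]);K=np.array(ci["camera_matrix"])
im=cv2.imread("pics/end.png",0)
def ray(u,v,z):
    d=cv2.undistortPoints(np.array([[[u,v]]],float),K,np.array([ci["k1"],0,0,0.]))[0,0];c=-R.T@t;w=R.T@np.array([*d,1]);return (c+w*(z-c[2])/w[2])[:2]
o=[]
for n,(u,v) in {"long_foot":(254.7,98.1),"left_foot":(223.5,188.1),"right_foot":(285.8,188.1)}.items():
    w=im[int(v)-7:int(v)+8,int(u)-7:int(u)+8]; m=cv2.moments((w<85).astype(np.uint8)); 
    c=(int(u)-7+m["m10"]/m["m00"],int(v)-7+m["m01"]/m["m00"]); print(n,np.round(c,1),m["m00"]); q=ray(u,v,60.5);print(q,ray(*c,60.5)); o.append((n,q))
fit(o,PL,[532,11,.31]); print("target 531.6 10.5 17.65; scale",np.hypot(*(o[1][1]-o[2][1])),"want 90",robot.observe()["t"])
E
```

```text
long_foot [254.2  98.1] 57.0
[613.18885617  38.26132246] [613.04683513  38.90835726]
left_foot [223.4 187.5] 52.0
[479.37757854  43.25157693] [480.25522066  43.68016778]
right_foot [285.4 187.5] 56.0
[506.98364211 -43.29196181] [507.69590386 -42.35799854]
fit [5.31594e+02 1.22350e+01 3.09000e-01] yawdeg 17.69 res [-0.6 -0.2  0.4 -0.3  0.2  0.5]
target 531.6 10.5 17.65; scale 90.83985272948458 want 90 24.05
```

```bash
python3 -c "
from h import *
print(robot.job_done())"
```

```text
the job is handed in; nothing more can be done
None
```

The plate is on the base with its long-arm foot in the cone cup, the left foot in the V groove and the right foot on the flat pad. The final camera check put it within about 2 mm of home, which is as fine as that check resolves. Nothing else was touched, and I handed the job in with the gripper clear at about 24 s.

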